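# Switch on the micromotor unit from behind with the reach hook

## Robot

A 6-joint arm with a two-finger parallel gripper is mounted at the origin on the work surface. World frame = base frame: x ahead of the robot, y to its left, z up, the work surface at z = 0. Lengths are in m, angles in rad, forces in N, time in s.
With the tool pointing down it reaches from about 0.375 to 0.975 m from the base axis. Payload 3.8 kg.
Tool frame: the origin (TCP) lies at the very end of the fingers, on their centre line; the grasp point (between the pads) lies ctrl.hold_point_z behind it (ctrl.hold_point_z is the distance from the TCP to the grasp point, in m); z points along the fingers, y is the direction in which the jaws open and shut (so a half turn about z gives the same grasp; the last joint's range is limited). The gripper opens to 85 mm and grips with 20 to 120 N. Pads are 22 mm wide; open, the fingers measure 114 mm over their backs; the gripper's body (76 mm by 85 mm) begins 54 mm behind the grasp point. The pads swing forward as they close: fully open they stand 13 mm farther back than shut.
Start: joints at [-1.206, 0.264, 1.604, -0, 1.274, -0.037], TCP at [0.264, -0.621, 0.231] pointing down, gripper open.
Joint ranges: [-2.63, 2.63], [-0.94, 2.18], [0.31, 2.57], [-1.31, 4.45], [0, 2.66], [-2.55, 2.55]. Speed limits (rad/s): [2.57, 2.57, 3.14, 3.14, 3.14, 3.14].

## Interface

Orientations are given as a rotation vector (axis times angle).
In Python, from bench import ctrl gives the robot as it stands.
- The arm moves only by the shell command python3 -m pendant 'ROWS' [OPENING] [FORCE]. ROWS is JSON, a list of rows, each a list of 2 entries, a list of its own where there are three numbers: the shift along the tool's x, y, z in units of 0.25 m (1.0 is 0.25 m), then the turn about the tool's z in units of pi/2 rad (1.0 is pi/2 rad). In form: [[[dx, dy, dz], roll], ...]. A call has 1 to 20 rows; each row is the pose to reach, as a shift and turn from the pose commanded when the call began, along the tool's axes at that moment; what a row does not reach only later rows make up. A row lasts 1/8 s, in which the tool goes at most 62.5 mm and 10.7 degrees, less where a joint would pass 70% of its speed; a pose out of reach is approached as far as the arm can. A call with a number of a shift or a turn outside -1 to 1 is refused whole. A call with a gripper value outside its range is refused whole. OPENING is the gripper command: -1 is shut, 1 is fully open, values between are in proportion, set as the call begins (- or left out, the last holds). The fingers move at their own pace and stop on an object; FORCE is the grip in N (left out, the last holds). Time passes only in rows, so rows that repeat a pose let the fingers close. It gives the time, the measured TCP pose, the force and the opening at its end, in the units of the state.
- ctrl.sense(): the state, without advancing time (a new reading comes with each control period).
- ctrl.snapshot(name): name is "scene" or "top" or "wrist"; returns (picture, depth): 400x640x3 uint8, red, green, blue; 400x640 float32, m along the optical axis (not along the pixel's ray), 0 where there is no reading.
- ctrl.camera_model(name): a dict with "intrinsics" (3x3 intrinsics, pixels), "camera_from_world" (4x4, takes a point from world to camera coordinates); the wrist camera has in their place "mount" (4x4, takes a point from camera to tool coordinates, whose origin is the TCP and whose axes are the flange's). Camera axes: x right, y up, looking along -z (the intrinsics and any distortion apply to the point x, -y, -z); pixel columns grow to the right and rows downward; lengths in m; the calibration is good to about 2 mm. A picture is of the moment at which its call begins: read the wrist's pose just before it. camera_model takes no time and is no camera call.
- ctrl.hand_in(): hands the job in, once; it reports no verdict.
The state is a dict: "time_s": time; "qpos": joint angles; "qvel": joint speeds; "tau": joint torques, N m; "eef_pos": TCP position; "orientation": TCP orientation; "wrist_force": force on the tool from outside, world axes, zero at the start; "wrist_torque": the same for the moment, N m; "width": finger opening in m.
Only numpy, scipy, OpenCV 4.12 (cv2) and the standard library are available. Lean on these libraries where they do the work, as an engineer would, in place of code of your own. Each camera call takes 0.05 s, during which the arm holds its last target. There are 200 camera calls.

## Task

The mains switch of the motor control unit is on its back, out of sight in the narrow gap in front of the service rail where no hand fits. Take the bent steel hook from its stand, reach over the unit with it, feel for the long toggle lever from below and ease it up with the hook's toe until it snaps over to on, without straining it, without touching it with the gripper and without flipping the small selector beside it. Then hang the hook back in the fork of its stand and leave the other things on the bench where they are.

Things in the scene. Friction and masses are not known exactly. Their poses are not given: they have to be found in the camera images.
- unit: motor control unit, screwed to the bench: white box 160 deep (x) x 150 wide (y) x 130 mm high, origin at the centre of its underside. Its -x face is the front (speed knob, display), its +x face the aluminium rear panel, 80 mm from the origin, about 75 mm from the service rail. Mains inlet and round fuse cap on the panel: below 46 mm, to the +y side of the toggle, up to 9 mm proud
- switch_area (a point): on the rear panel, 38 mm to the unit's -y side of its middle, 82 mm above the bench, axes as the unit's: centre of the area in which the mains toggle's pivot lies. The pivot itself can be up to 12 mm off this point in the unit's y and as much in z, to be seen or felt; always 4 mm proud of the panel. Round it a steel bushing, radius 6 mm, reaches 9 mm from the panel (flange: radius 8.5, 3 mm)
- rail: white service rail along y behind the unit, fixed: 50 (x) x 900 (y) x 75 mm high; origin: centre of its underside. Two grey outlet boxes (80 wide, 75 mm high, 55 mm proud of its -x face) are centred 240 mm either side of its origin
- power (a joint): mains toggle, rad: 0 down, off (start), 0.56 up, on. Steel bat lever, 5.6 mm thick, out along the unit's +x; 7.6 mm ball end centred 23.5 mm from the pivot; 0.28 below level off, 0.28 above on. Over-centre: 3 to 7 N up, 18 mm from the pivot, starts it; the force fades to nil at level (5 mm of lift there), then it runs up to its stop by itself. Over 15 N strains it
- selector (a joint): the small hand/foot selector on the rear panel, a miniature steel toggle 15 mm long, 35 mm to the unit's +y side of the panel's middle, 85 mm above the bench; swings sideways. 0 = as set (start), 0.56 = flipped. Leave it
- stand: tool stand, fixed: dark base plate 120 x 100 x 12 mm reaching from 45 mm on its own -x side to 75 mm on its +x side, a 16 mm post (171 mm high) 55 mm to its own +x from the origin, and a forked steel bracket. Origin: on the bench below the hook's place
- fork (a point): middle of the fork where the hook hangs, level with the tops of the prongs, 165 mm above the bench. Axes as the stand's: the 13 mm slot between the two prongs (each 12 mm wide, 8 mm thick) is open towards -x; the prongs end 28 mm to -x in upturned lips 4 mm high and 4 mm long, so the hook is lifted 6 mm or more before it is drawn out along -x
- hook_grip (a point): centre of the reach hook's black handle, an upright bar 20 x 20 x 64 mm (z), square to the hook's x and y. Axes of the hook: z up along the handle, the toe points along +y. Mass about 0.14 kg
- hook_collar (a point): centre of the underside of the hook's square steel collar (30 x 30 x 5 mm), 37 mm below the handle's centre; the collar rests on the prongs. From it an 8 mm round steel rod runs 120 mm down and is bent into the toe
- hook_toe (a point): end of the rod's centre line at the toe: 44 mm along the hook's +y and 120 mm below the collar's underside; the toe is a level 8 mm round bar with a round end (4 mm more) that runs from the rod (bend of 8 mm) along the hook's +y
- burs: bystander: round blue bur block 68 mm across with upright burs, 42 mm high; origin: centre of its underside
- bottle: bystander: amber bottle 48 mm across, 105 mm high; origin: centre of its underside
- cast: bystander: white plaster dental cast 50 x 62 x 30 mm; origin: centre of its underside
Things that resemble listed ones, but are neither listed nor needed, are in the scene too. What is shaped like the part that bears hook_grip but orange is not meant.

How it is judged:
On the way, in this order (a step that is already met when the one before it is completed fails the run):
1. the hook is taken out of its stand (distance between hook_collar and fork above 0.05 m), for 0.1 s.
2. the mains toggle is up while the hook's toe is down behind the unit (value of joint power above 0.48 rad and x of hook_toe in the frame of unit above 0.08 m and height (world z) of hook_toe below 0.13 m), for 0.1 s.
At the end, for the whole second after the job is handed in: the mains toggle is up (over 0.48 rad), the selector as it was (below 0.12 rad), and the hook hangs upright and still in the fork with its collar on the prongs (within 10 mm of the middle, 4 mm in height, 0.1 rad of upright) (value of joint power above 0.48 rad and value of joint selector below 0.12 rad and horizontal distance between hook_collar and fork below 0.01 m and height (world z) of hook_collar between 0.161 and 0.169 m and angle between hook's own z axis and vertical below 0.1 rad and linear speed of hook below 0.03 m/s); the robot touches nothing.
It fails at once if the mains toggle is strained: pressed by the hook with more than 15 N (contact force between hook and power above 15 N).
It fails at once if the gripper or the arm touches the mains toggle (contact force between any of the fingers, the arm and power above 0.3 N).
It fails at once if the small selector is flipped (value of joint selector above 0.28 rad).
It fails at once if a bystander is moved by more than 25 mm (distance of any of burs, bottle, cast from where it was at the start of the episode above 0.025 m).
It also fails if it takes over 67 s, if anything falls off the work surface, if the arm or the gripper's body presses on something with over 40 N, if the wrist force passes 120 N, or if a joint passes its speed limit or range.

## Working session

There is one attempt and no reset: what is moved stays moved. The work goes in short steps, Python scripts to look and compute and a shell command to move; the robot and the scene stay as the last step left them, time stands still between calls to the robot, and variables do not carry over. Pictures are saved under pics/ and viewed, about 8 in all and at most 12, crops included, and the job is handed in when it is done.

```bash
mkdir -p pics; ls
cat > h.py <<'E'
import numpy as np, cv2
from scipy.spatial.transform import Rotation as R
from bench import ctrl
def cam(n,s=None):
    m=ctrl.camera_model(n); K=np.array(m["intrinsics"])
    if "mount" in m:
        T=np.eye(4);T[:3,:3]=R.from_rotvec(s["orientation"]).as_matrix();T[:3,3]=s["eef_pos"]
        W=T@np.array(m["mount"])
    else: W=np.linalg.inv(np.array(m["camera_from_world"]))
    return K,W,m
def snap(n):
    s=ctrl.sense(); p,d=ctrl.snapshot(n); K,W,m=cam(n,s); return p,d,K,W
def ray(K,W,u,v):
    a=np.linalg.inv(K)@[u,v,1]; return W[:3,3],W[:3,:3]@(a*[1,-1,-1])
def onz(K,W,u,v,z):
    o,d=ray(K,W,u,v); return o+d*(z-o[2])/d[2]
def cloud(d,K,W):
    v,u=np.mgrid[:d.shape[0],:d.shape[1]]
    a=np.stack([(u-K[0,2])/K[0,0]*d,-(v-K[1,2])/K[1,1]*d,-d],-1)
    return a@W[:3,:3].T+W[:3,3]
def save(f,p): cv2.imwrite("pics/"+f,p[:,:,::-1])
E
python3 - <<'E'
from h import *
for n in("scene","top"):
    p,d,K,W=snap(n); save(n+"0.png",p); np.savez(n+"0.npz",p=p,d=d,K=K,W=W); print(n,K,W.round(3),ctrl.camera_model(n).keys(),(d>0).mean())
print(ctrl.camera_model("wrist"),ctrl.hold_point_z,ctrl.sense())
E
```

```text
pics
scene [[416.52228626   0.         321.94006909]
 [  0.         416.52228626 201.73790581]
 [  0.           0.           1.        ]] [[ 0.756 -0.402  0.516  1.122]
 [ 0.654  0.44  -0.615 -0.73 ]
 [ 0.02   0.803  0.595  0.832]
 [ 0.     0.     0.     1.   ]] dict_keys(['intrinsics', 'camera_from_world']) 0.9960546875
top [[363.14288274   0.         314.27570311]
 [  0.         363.14288274 201.31633313]
 [  0.           0.           1.        ]] [[-0.023  0.996 -0.081  0.44 ]
 [-1.    -0.024 -0.013 -0.035]
 [-0.015  0.08   0.997  1.124]
 [ 0.     0.     0.     1.   ]] dict_keys(['intrinsics', 'camera_from_world']) 0.996109375
{'intrinsics': array([[289.88292621,   0.        , 316.57233458],
       [  0.        , 289.88292621, 201.72825075],
       [  0.        ,   0.        ,   1.        ]]), 'mount': array([[-7.25158908e-04,  9.51367718e-01,  3.08056715e-01,
         7.77372943e-02],
       [ 9.99999408e-01,  9.39920709e-04, -5.48768240e-04,
        -6.03862495e-05],
       [-8.11629274e-04,  3.08056135e-01, -9.51367836e-01,
        -1.42296382e-01],
       [ 0.00000000e+00,  0.00000000e+00,  0.00000000e+00,
         1.00000000e+00]])} 0.0187 {'time_s': 0.1, 'qpos': array([-1.20591304e+00,  2.64702532e-01,  1.60530980e+00, -3.66521449e-06,
        1.27371312e+00, -3.68935585e-02]), 'qvel': array([-0.00050347, -0.00120725, -0.00291107, -0.00124459, -0.00069287,
       -0.00046991]), 'tau': array([ 4.17750070e-04, -5.16707325e+01, -3.68589592e+01, -8.91450054e-05,
        6.25439541e-03, -1.10344280e-05]), 'eef_pos': array([ 0.26371241, -0.62059205,  0.23003081]), 'orientation': array([-3.07635255e+00, -6.26455182e-01,  5.52015549e-04]), 'wrist_force': array([-0.11445672,  0.14946343, -0.35656072]), 'wrist_torque': array([0.04112381, 0.0104636 , 0.00747377]), 'width': 0.0857205013329467}
```

View pics/scene0.png

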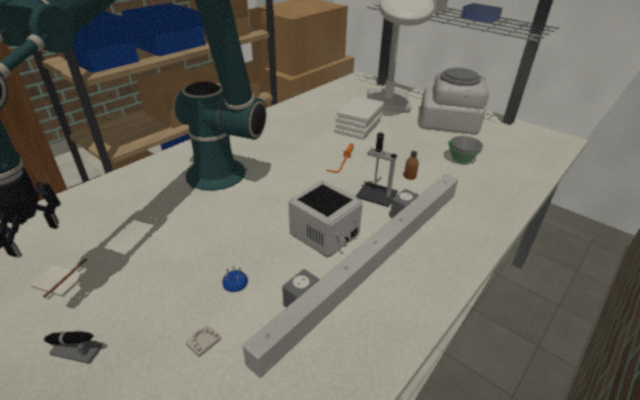

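View pics/top0.png

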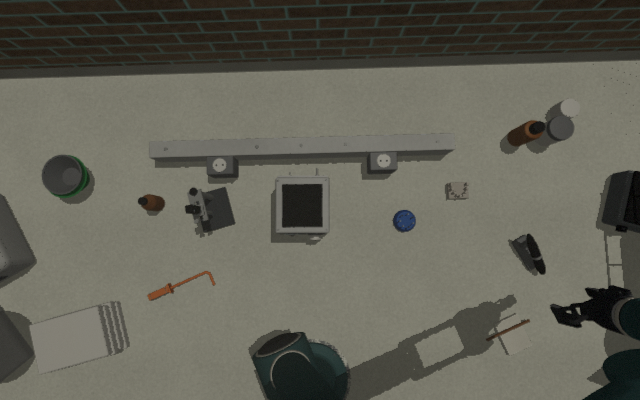

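The scene picture shows the unit at about (325,215), its rear panel to the right with a lever near (340,242), and the stand with the black-handled hook at (380,170). The top picture shows the unit at (302,205) and the stand at (210,210). Next I'll measure from depth and take enlarged crops.

Run:
```python
from h import *
T=np.load("top0.npz");S=np.load("scene0.npz")
ct=cloud(T["d"],T["K"],T["W"]);cs=cloud(S["d"],S["K"],S["W"])
def box(c,x,y,z):
    m=((c[...,0]>x[0])&(c[...,0]<x[1])&(c[...,1]>y[0])&(c[...,1]<y[1])&(c[...,2]>z[0])&(c[...,2]<z[1])); return c[m]
for n,c in(("top",ct),("scene",cs)):
    b=box(c,(.2,.7),(-.3,.3),(-.02,.02)); print(n,"bench z",np.median(b[:,2]))
    for nm,x,y,z in(("unit",(.3,.62),(-.12,.12),(.122,.14)),("rail",(.5,.75),(-.6,.6),(.068,.082)),("base",(.3,.55),(.18,.42),(.008,.017)),("standhi",(.3,.6),(.18,.42),(.15,.18)),("handle",(.3,.6),(.18,.42),(.185,.26))):
        b=box(c,x,y,z)
        if len(b)>5:
            r=cv2.minAreaRect(b[:,:2].astype(np.float32)*1000); print(n,nm,len(b),np.array(r[0]).round(1),np.array(r[1]).round(1),round(r[2],1),"medz",np.median(b[:,2]).round(4),b[:,2].max().round(4))
p=S["p"]
a=cv2.resize(p[170:260,275:375],None,fx=7,fy=6,interpolation=cv2.INTER_CUBIC)
a=cv2.resize(p[180:260,280:370],(720,600),interpolation=cv2.INTER_CUBIC);save("u.png",np.clip(a.astype(float)*1.5,0,255).astype(np.uint8))
a=cv2.resize(p[125:215,335:425],(390,390),interpolation=cv2.INTER_CUBIC)
t=cv2.resize(T["p"][165:255,165:255],(390,390),interpolation=cv2.INTER_CUBIC)
save("s.png",np.clip(np.hstack([a,t]).astype(float)*1.5,0,255).astype(np.uint8))
```

```text
top bench z 0.000996996731577271
top unit 3124 [513.3  11.9] [149.4 158.3] 88.5 medz 0.1313 0.1371
top rail 6323 [609.9  25. ] [215.7 921. ] 0.2 medz 0.0757 0.0818
top base 865 [425.9 317. ] [245.2 184. ] 1.7 medz 0.0126 0.017
top standhi 384 [516.  289.4] [92.9 38.4] 14.4 medz 0.167 0.1799
top handle 121 [501.6 285.2] [20.3 19.1] 10.6 medz 0.2313 0.2377
scene bench z -0.00026592971560646106
scene unit 1805 [514.7   7.8] [151.8 161.5] 88.1 medz 0.1298 0.1357
scene rail 5986 [609.1  21.4] [217.2 920.8] 0.0 medz 0.0744 0.082
scene base 452 [423.8 290.2] [125.2 260. ] 83.9 medz 0.0114 0.0161
scene standhi 236 [515.7 285.7] [94.2 41.7] 14.0 medz 0.1646 0.1795
scene handle 119 [502.2 281.7] [24.4 22.7] 79.6 medz 0.2134 0.2363
```

View pics/u.png

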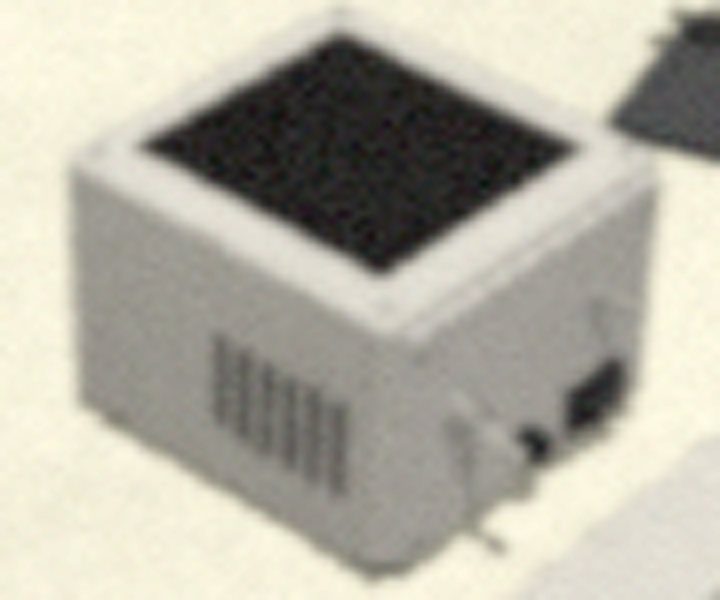

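View pics/s.png

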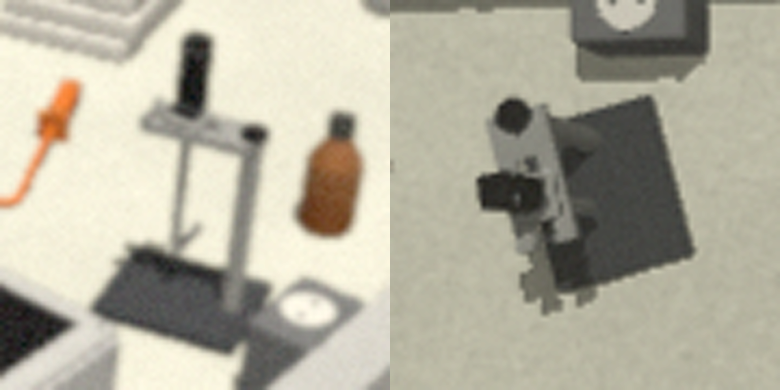

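The crops show the bat lever on the rear panel at about scene px (338,233), pointing out along +x. The selector is higher up near the far edge, and the hook's toe points roughly along world +y. I'll fly the wrist camera over the gap to see the lever.

```bash
python3 -m pendant '[[[0.71,-0.55,-0.08],0],[[0.71,-0.55,-0.08],0],[[0.71,-0.55,-0.08],0],[[0.71,-0.55,-0.08],0],[[0.71,-0.55,-0.08],0]]' && python3 -m pendant '[[[0.71,-0.55,0],0],[[0.71,-0.55,0],0],[[0.71,-0.55,0],0],[[0.71,-0.55,0],0],[[0.71,-0.55,0],0]]' && python3 -m pendant '[[[0.71,-0.55,0],0.25],[[0.71,-0.55,0],0.25],[[0.71,-0.55,0],0.25],[[0.71,-0.55,0],0.25],[[0.71,-0.55,0],0.25],[[0.71,-0.55,0],0.25]]'
python3 - <<'E'
from h import *
p,d,K,W=snap("wrist"); np.savez("w1.npz",p=p,d=d,K=K,W=W); print(W.round(3))
a=cv2.resize(p,(800,500));save("w1.png",np.clip(a*1.4,0,255).astype(np.uint8))
E
```

```text
time_s: 0.72
eef_pos: [0.3747, -0.4229, 0.2513]
orientation: [-3.077, -0.633, -0.0]
wrist_force: [0.3, -0.1, 0.1]
width: 0.0852
time_s: 1.35
eef_pos: [0.4838, -0.2281, 0.2508]
orientation: [-3.077, -0.632, 0.001]
wrist_force: [0.1, 0.2, 0.7]
width: 0.0854
time_s: 2.1
eef_pos: [0.5924, -0.0351, 0.2506]
orientation: [3.141, 0.013, -0.002]
wrist_force: [0.4, 0.3, -0.0]
width: 0.0858
[[ 0.008  0.951  0.309  0.67 ]
 [-1.     0.007  0.004 -0.035]
 [ 0.001 -0.309  0.951  0.393]
 [ 0.     0.     0.     1.   ]]
```

View pics/w1.png

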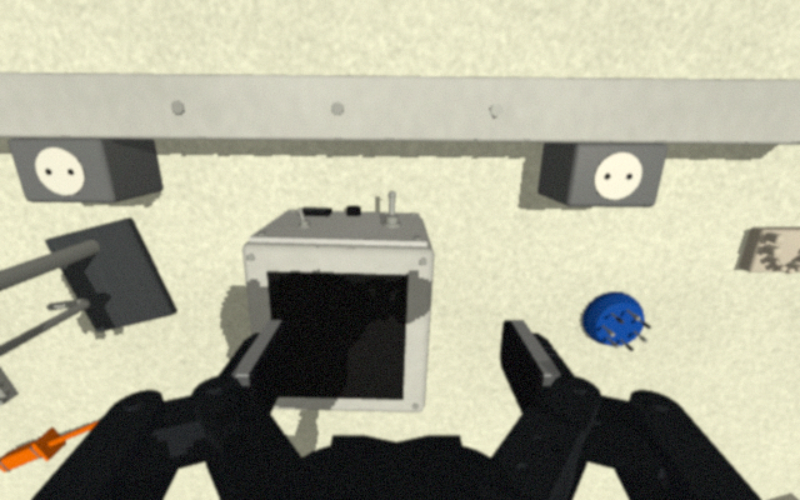

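The wrist view shows the mains lever at view px (392,195) for the ball and (392,222) for the bushing. The selector is at (304,218), the rear top edge runs from (247,243) to (432,243), and the burs are at (614,320). Now I'll turn these into positions.

Run:
```python
from h import *
z=np.load("w1.npz");p,d,K,W=[z[k] for k in"pdKW"];c=cloud(d,K,W)
def rect(lo,hi,x,y):
    m=(c[...,2]>lo)&(c[...,2]<hi)&(c[...,0]>x[0])&(c[...,0]<x[1])&(c[...,1]>y[0])&(c[...,1]<y[1]);return m
m=rect(.12,.136,.4,.62,(-.1,.12)) if 0 else rect(.122,.136,(.48,.62),(-.1,.12)); b=c[m]
# rear edge: per column max x
v,u=np.where(m); pts=np.array([c[v[u==k].min(),k] for k in range(u.min()+6,u.max()-6)])
f=np.polyfit(pts[:,1],pts[:,0],1);print("rear edge x=%.4f%+.4f y"%(f[1],f[0]),"y range",b[:,1].min(),b[:,1].max(),"z",np.median(b[:,2]))
m=rect(.065,.085,(.63,.8),(-.3,.3)); v,u=np.where(m); pts=np.array([c[v[u==k].max(),k] for k in range(u.min(),u.max())]);f=np.polyfit(pts[:,1],pts[:,0],1);print("rail front x=%.4f%+.4fy"%(f[1],f[0]))
b=c[m];print("rail z",np.median(b[:,2]))
g=cv2.cvtColor(p,cv2.COLOR_RGB2GRAY)
for r in range(150,184,2): print(r,g[r,298:324],(c[r,310:318,0]*1e3).round().astype(int),(c[r,310:318,2]*1e3).round().astype(int),round(c[r,314,1]*1e3))
```

```text
rear edge x=0.5926+0.0199 y y range -0.06563798429217212 0.08393365221657811 z 0.12995922757637896
rail front x=0.6566-0.0115y
rail z 0.07456968564246441
150 [163 163 164 166 162 160 163 164 165 165 168 165 161 162 161 161 160 166
 165 165 163 165 165 165 163 168] [616 616 616 616 616 616 616 616] [ 0 -1 -1 -1 -1 -2 -1  0] -32
152 [166 162 164 161 162 163 161 163 167 168 167 165 160 153 142 138 144 150
 158 161 163 163 166 164 168 168] [613 613 613 613 613 613 613 613] [ 0  1 -1 -1 -2  0 -1 -1] -32
154 [163 163 159 158 163 160 156 160 163 166 169 163 146 120 108 114 115 119
 134 153 165 162 162 163 165 166] [611 621 621 621 621 621 621 610] [ 1 69 71 71 70 70 68 -2] -33
156 [157 155 148 145 149 152 158 161 159 165 164 154 129 106 107 118 120 114
 128 155 164 160 158 158 162 160] [619 619 619 619 619 619 619 608] [67 69 70 72 70 69 69  1] -33
158 [167 149 120  99  98 114 140 155 160 164 163 158 137 114 107 117 119 117
 137 158 166 165 163 158 156 160] [605 616 617 617 617 617 605 605] [ 0 67 71 70 71 69 -1 -1] -33
160 [169 153 121  92  90 107 135 149 157 160 163 156 145 120 112 123 12
[... 1302 characters left out ...]

176 [ 94  93  92  95  91  92  80  74  77  71  72  86  98 107 115 117 119 114
 112  98  91  86  90  93  93  93] [598 598 598 598 598 598 598 598] [78 79 79 79 79 79 79 75] -33
178 [ 91  92  92  92  92  91  80  76  71  75  78  84  93 101 110 117 113 110
 103  92  83  79  84  91  93  96] [596 596 596 596 596 596 596 596] [78 79 79 79 79 78 77 77] -33
180 [ 94  91  97  95  92  91  92  89  83  87  92 100 100 106 109 112 112 111
 109 109 101  96  91  89  95  92] [594 595 595 595 594 595 594 594] [81 82 82 82 81 83 79 81] -33
182 [ 93  93  94  91  94  95  93  90  92  93  95  94  95 104 103 103 109 103
 102 101  97  94  93  94  91  90] [593 592 592 593 593 593 592 592] [84 82 82 84 84 85 83 81] -33
```

Lever pivot is at about (0.596,-0.033,0.073), the panel at x=0.592 with yaw -1.1°, and the rail front at x=0.657. On to the hook.

```bash
python3 -m pendant '[[[0,-0.2,-0.16],0],[[-0.18,-0.64,-0.16],0],[[-0.18,-0.64,-0.16],0],[[-0.18,-0.64,-0.16],0],[[-0.18,-0.64,-0.16],0]]' && python3 -m pendant '[[[-0.18,-0.63,0],-0.16],[[-0.18,-0.63,0],-0.16],[[-0.18,-0.63,0],-0.16],[[-0.18,-0.63,0],-0.16],[[-0.18,-0.63,0],-0.16],[[-0.18,-0.63,0],-0.16]]'
python3 - <<'E'
from h import *
p,d,K,W=snap("wrist"); np.savez("w2.npz",p=p,d=d,K=K,W=W);c=cloud(d,K,W)
a=cv2.resize(p,(800,500));save("w2.png",np.clip(a*1.4,0,255).astype(np.uint8))
def rect(lo,hi,x,y):
    b=c[(c[...,2]>lo)&(c[...,2]<hi)&(c[...,0]>x[0])&(c[...,0]<x[1])&(c[...,1]>y[0])&(c[...,1]<y[1])]
    if len(b)<5: return
    r=cv2.minAreaRect(b[:,:2].astype(np.float32)*1000);print(lo,len(b),np.array(r[0]).round(1),np.array(r[1]).round(1),round(r[2],1),"z",np.median(b[:,2]).round(4))
rect(.229,.242,(.47,.53),(.26,.31));rect(.18,.242,(.47,.53),(.26,.31));rect(.155,.18,(.42,.6),(.22,.35));rect(.168,.176,(.42,.53),(.22,.35));rect(.16,.168,(.42,.6),(.22,.35));rect(.006,.018,(.42,.6),(.22,.35));rect(.03,.06,(.42,.6),(.22,.38))
E
```

```text
time_s: 2.78
eef_pos: [0.5464, 0.1247, 0.2914]
orientation: [3.141, 0.013, 0.001]
wrist_force: [0.4, -0.2, -0.5]
width: 0.0854
time_s: 3.52
eef_pos: [0.5007, 0.2814, 0.2912]
orientation: [3.115, 0.404, -0.0]
wrist_force: [-0.5, 0.3, 0.1]
width: 0.0852
0.229 669 [501.3 285.9] [19.3 20. ] 10.0 z 0.2332
0.18 1078 [501.4 285.8] [19.7 20.6] 8.8 z 0.2324
0.155 2567 [515.7 288.8] [94.1 37.1] 14.5 z 0.1651
0.168 418 [493.7 283.3] [47.6 36.4] 14.6 z 0.1695
0.16 1633 [515.6 288.7] [94.  37.1] 14.5 z 0.1646
0.006 2995 [512.9 288. ] [117.9 100.1] 14.6 z 0.0115
0.03 110 [524.4 312.6] [62.6 51.6] 10.8 z 0.0479
```

View pics/w2.png

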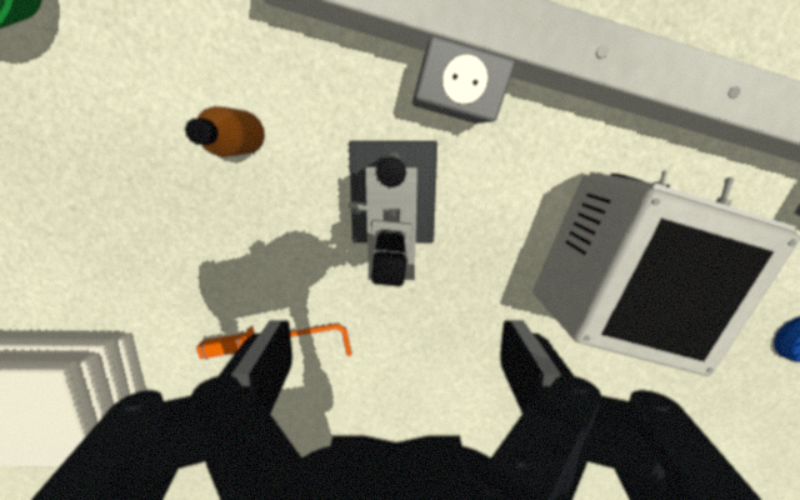

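The hook hangs with its handle at (0.5013,0.2859), yaw about 9.5°. The stand yaw is 14.6° and the fork is at about (0.498,0.284). The toe shows at (360,207), on the +y side. I'll descend and grip.

```bash
python3 -m pendant '[[[0.007,-0.017,0],0.06],[[0.007,-0.017,0.2],0.06],[[0.007,-0.017,0.42],0.06],[[0.007,-0.017,0.42],0.06],[[0.007,-0.017,0.42],0.06]]' && python3 -m pendant '[[[0,0,0],0],[[0,0,0],0],[[0,0,0],0],[[0,0,0],0],[[0,0,0],0],[[0,0,0],0],[[0,0,0],0],[[0,0,0],0]]' -1 80
```

```text
time_s: 4.2
eef_pos: [0.5017, 0.2878, 0.1881]
orientation: [-3.13, -0.259, -0.003]
wrist_force: [0.7, 0.8, -0.1]
width: 0.0853
time_s: 5.2
eef_pos: [0.5008, 0.288, 0.1871]
orientation: [-3.13, -0.261, -0.001]
wrist_force: [-0.9, -0.9, 5.8]
width: 0.0192
```

```bash
python3 -m pendant '[[[0,0,-0.03],0],[[0,0,-0.06],0],[[0,0,-0.06],0],[[0,0,-0.06],0]]' && python3 -m pendant '[[[-0.08,0.007,0],0],[[-0.18,0.016,0],0],[[-0.28,0.025,0],0],[[-0.28,0.025,0],0],[[-0.28,0.025,0],0]]'
python3 - <<'E'
from h import *
p,d,K,W=snap("wrist");
p2,d2,K2,W2=snap("scene");np.savez("s3.npz",p=p2,d=d2,K=K2,W=W2)
a=np.hstack([cv2.resize(p,(480,300)),cv2.resize(p2[110:210,325:425],(300,300))]);save("g.png",np.clip(a*1.4,0,255).astype(np.uint8))
E
```

```text
time_s: 5.7
eef_pos: [0.5003, 0.2879, 0.2011]
orientation: [3.131, 0.261, -0.001]
wrist_force: [-0.5, 1.3, -1.6]
width: 0.0194
time_s: 6.32
eef_pos: [0.4331, 0.2704, 0.2014]
orientation: [-3.13, -0.261, -0.002]
wrist_force: [0.6, 0.5, -1.4]
width: 0.0191
```

View pics/g.png

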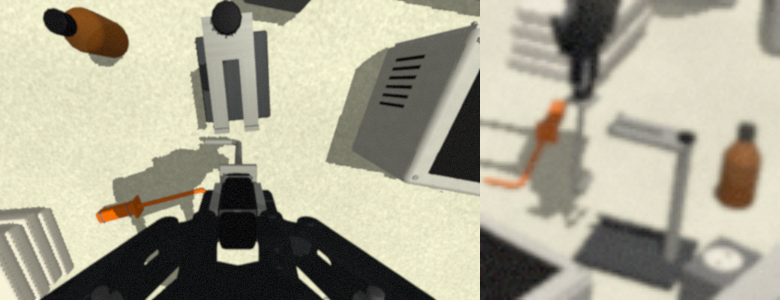

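The hook is out and hanging free. Its toe shows at view px (203..240,140) and its collar at (238,170). I'll measure its place in the hand.

Run:
```python
from h import *
s=ctrl.sense();p,d,K,W=snap("wrist");c=cloud(d,K,W)
Rm=R.from_rotvec(s["orientation"]).as_matrix();yaw=np.arctan2(Rm[1,0],Rm[0,0]);print("yaw",np.degrees(yaw),s["eef_pos"])
t=np.array(s["eef_pos"]);q=c-t;ct,st=np.cos(yaw),np.sin(yaw)
h=np.stack([q[...,0]*ct+q[...,1]*st,-q[...,0]*st+q[...,1]*ct,c[...,2]-t[2]],-1) # frame: x,y world-like rotated w/ tool yaw
def sel(x,y,z): return h[(h[...,0]>x[0])&(h[...,0]<x[1])&(h[...,1]>y[0])&(h[...,1]<y[1])&(h[...,2]>z[0])&(h[...,2]<z[1])]
b=sel((-.03,.03),(-.03,.07),(-.16,-.02));print(len(b))
for lo in np.arange(-.16,-.0,.01):
    k=b[(b[:,2]>=lo)&(b[:,2]<lo+.01)]
    if len(k): print(round(lo,2),len(k),"x",k[:,0].min().round(4),k[:,0].max().round(4),"y",k[:,1].min().round(4),k[:,1].max().round(4),"zmed",np.median(k[:,2]).round(4))
k=sel((-.03,.03),(.01,.07),(-.16,-.11));
for y in np.arange(.01,.06,.005):
    j=k[(k[:,1]>=y)&(k[:,1]<y+.005)]
    if len(j):print("toe y",round(y,3),len(j),"x",j[:,0].min().round(4),j[:,0].max().round(4),"ztop",j[:,2].max().round(4))
```

```text
yaw 9.511040701112787 [0.43333111 0.27039889 0.20141637]
668
-0.15 106 x -0.0035 0.004 y 0.0053 0.0459 zmed -0.1411
-0.14 250 x -0.0036 0.0036 y -0.0047 0.0445 zmed -0.1388
-0.13 20 x 0.0014 0.0038 y -0.0046 0.0021 zmed -0.124
-0.12 22 x 0.0017 0.0037 y -0.0045 0.002 zmed -0.116
-0.11 28 x -0.0003 0.0037 y -0.0053 0.002 zmed -0.1051
-0.1 31 x 0.0004 0.0038 y -0.0051 0.0027 zmed -0.0956
-0.09 38 x 0.0008 0.0038 y -0.0049 0.0026 zmed -0.0854
-0.08 40 x 0.0007 0.0038 y -0.0047 0.0025 zmed -0.0749
-0.07 43 x 0.0011 0.0036 y -0.0045 0.0024 zmed -0.0654
-0.06 37 x 0.0015 0.0039 y -0.0044 0.0023 zmed -0.0559
-0.03 53 x 0.0139 0.0149 y -0.0151 0.0133 zmed -0.0211
toe y 0.01 40 x -0.0032 0.0038 ztop -0.1378
toe y 0.015 39 x -0.0032 0.004 ztop -0.137
toe y 0.02 40 x -0.0034 0.0038 ztop -0.1377
toe y 0.025 40 x -0.0035 0.0036 ztop -0.1381
toe y 0.03 40 x -0.0033 0.0037 ztop -0.1377
toe y 0.035 40 x -0.0032 0.0036 ztop -0.1382
toe y 0.04 37 x -0.0032 0.0036 ztop -0.1381
toe y 0.045 4 x -0.0013 0.0014 ztop -0.1405
```

```bash
python3 -m pendant '[[[0,0,-0.24],0],[[0,0,-0.48],0],[[0,0.1,-0.48],0],[[0.06,0.3,-0.48],0],[[0.15,0.54,-0.48],0],[[0.24,0.78,-0.48],0],[[0.24,0.78,-0.48],0],[[0.24,0.78,-0.48],0]]' && python3 -m pendant '[[[0.07,0.24,0],0.117],[[0.14,0.48,0],0.117],[[0.2,0.68,0],0.117],[[0.23,0.78,0],0.117],[[0.23,0.78,0],0.117],[[0.23,0.78,0],0.117]]'
```

```text
time_s: 7.48
eef_pos: [0.5242, 0.0875, 0.321]
orientation: [-3.13, -0.258, 0.001]
wrist_force: [-0.2, 0.2, -1.2]
width: 0.0191
time_s: 8.22
eef_pos: [0.6125, -0.0932, 0.3212]
orientation: [-3.14, 0.025, 0.001]
wrist_force: [0.5, -0.6, -1.7]
width: 0.0189
```

```bash
python3 -m pendant '[[[0.006,0.012,0],0],[[0.006,0.012,0.1],0],[[0.006,0.012,0.2],0],[[0.006,0.012,0.3],0],[[0.006,0.012,0.4],0],[[0.006,0.012,0.48],0],[[0.006,0.012,0.5],0],[[0.006,0.012,0.5],0],[[0.006,0.012,0.5],0],[[0.006,0.012,0.5],0]]'
python3 - <<'E'
from h import *
s=ctrl.sense();p,d,K,W=snap("wrist");save("w4.png",np.clip(cv2.resize(p,(800,500))*1.4,0,255).astype(np.uint8));print(s["eef_pos"],s["wrist_force"])
p,d,K,W=snap("scene");save("s4.png",np.clip(cv2.resize(p[190:270,290:390],(800,600),interpolation=cv2.INTER_CUBIC)*1.4,0,255).astype(np.uint8))
E
```

```text
time_s: 9.48
eef_pos: [0.615, -0.0983, 0.1976]
orientation: [3.141, -0.028, 0.003]
wrist_force: [-0.6, 0.2, -0.7]
width: 0.0189
[ 0.61501342 -0.09825951  0.19755095] [-0.58417566  0.24673804 -0.66857524]
```

View pics/s4.png

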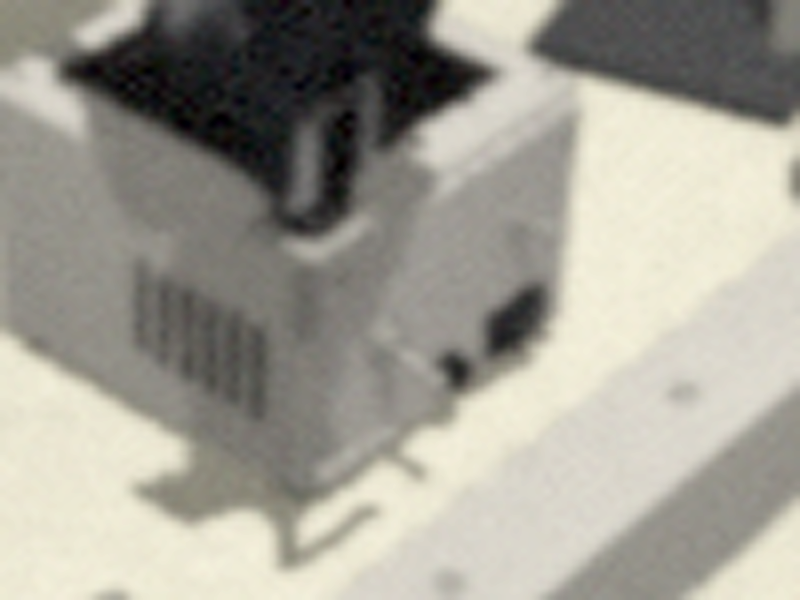

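The toe is down in the gap beside the lever, its shadow around (290..370,510), and the lever stands free at (380..440,350). I'll slide it under and ease up.

```bash
python3 -m pendant '[[[0,0,0.008],0],[[0,-0.03,0.008],0],[[0,-0.06,0.008],0],[[0,-0.09,0.008],0],[[0,-0.12,0.008],0],[[0,-0.15,0.008],0],[[0,-0.15,0.008],0],[[0,-0.15,0.008],0]]' && python3 -m pendant '[[[0,0,-0.004],0],[[0,0,-0.008],0],[[0,0,-0.012],0],[[0,0,-0.016],0],[[0,0,-0.02],0],[[0,0,-0.024],0],[[0,0,-0.026],0],[[0,0,-0.028],0],[[0,0,-0.028],0]]'
```

```text
time_s: 10.58
eef_pos: [0.615, -0.0606, 0.1943]
orientation: [3.141, -0.027, -0.0]
wrist_force: [-0.3, 0.7, -1.7]
width: 0.0192
time_s: 11.7
eef_pos: [0.615, -0.0606, 0.2013]
orientation: [-3.141, 0.028, -0.0]
wrist_force: [-0.5, 0.3, -1.1]
width: 0.019
```

```bash
python3 -m pendant '[[[0,0,-0.002],0],[[0,0,-0.004],0],[[0,0,-0.006],0],[[0,0,-0.008],0],[[0,0,-0.01],0],[[0,0,-0.01],0]]' && python3 -m pendant '[[[0,0,-0.002],0],[[0,0,-0.004],0],[[0,0,-0.006],0],[[0,0,-0.006],0]]'
```

```text
time_s: 12.45
eef_pos: [0.6147, -0.0606, 0.2035]
orientation: [-3.141, 0.028, 0.001]
wrist_force: [-0.5, -1.1, -3.5]
width: 0.0194
time_s: 12.95
eef_pos: [0.6148, -0.0605, 0.2052]
orientation: [-3.141, 0.028, 0.001]
wrist_force: [0.3, 1.1, -4.4]
width: 0.0191
```

```bash
python3 -m pendant '[[[0,0,-0.002],0],[[0,0,-0.004],0],[[0,0,-0.006],0],[[0,0,-0.006],0]]' && python3 -m pendant '[[[0,0,-0.002],0],[[0,0,-0.004],0],[[0,0,-0.006],0],[[0,0,-0.006],0]]' && python3 -m pendant '[[[0,0,-0.002],0],[[0,0,-0.004],0],[[0,0,-0.006],0],[[0,0,-0.006],0]]'
```

```text
time_s: 13.45
eef_pos: [0.6153, -0.0606, 0.2073]
orientation: [3.141, -0.028, 0.001]
wrist_force: [-0.6, 1.0, -2.6]
width: 0.0192
time_s: 13.95
eef_pos: [0.6152, -0.0607, 0.2087]
orientation: [3.141, -0.028, 0.001]
wrist_force: [0.8, 0.6, -1.5]
width: 0.0194
time_s: 14.45
eef_pos: [0.6149, -0.0606, 0.2099]
orientation: [-3.141, 0.028, -0.0]
wrist_force: [0.3, -0.6, -2.0]
width: 0.019
```

The force rose to about 3 N, then faded, so it has probably snapped over. I'll check the lever with depth.

Run:
```python
from h import *
for n in("wrist","scene"):
    p,d,K,W=snap(n);c=cloud(d,K,W)
    for x in np.arange(.600,.626,.003):
        b=c[(c[...,0]>=x)&(c[...,0]<x+.003)&(abs(c[...,1]+.033)<.006)&(c[...,2]>.05)&(c[...,2]<.12)]
        if len(b):print(n,x.round(3),len(b),"z",b[:,2].min().round(4),b[:,2].max().round(4))
```

```text
wrist 0.6 38 z 0.0688 0.0806
wrist 0.603 16 z 0.0751 0.0794
wrist 0.606 15 z 0.0767 0.0796
wrist 0.609 11 z 0.0783 0.0816
wrist 0.612 34 z 0.0689 0.0819
wrist 0.615 27 z 0.0699 0.0842
wrist 0.618 38 z 0.067 0.0846
wrist 0.621 13 z 0.0793 0.0833
scene 0.6 3 z 0.0689 0.078
scene 0.603 3 z 0.0756 0.0786
scene 0.606 2 z 0.0757 0.0797
scene 0.609 3 z 0.0687 0.0783
scene 0.612 3 z 0.0706 0.0807
scene 0.615 5 z 0.0683 0.0816
scene 0.618 7 z 0.0673 0.0814
scene 0.621 3 z 0.0816 0.0842
```

The lever is up: its ball top is now at z≈0.084 (expected about 0.083), up from 0.070. I'll lower, back out and lift.

```bash
python3 -m pendant '[[[0,0,0.02],0],[[0,0,0.04],0],[[0,0,0.056],0],[[0,0.04,0.056],0],[[0,0.08,0.056],0],[[0,0.12,0.056],0],[[0,0.16,0.056],0],[[0,0.16,0.056],0],[[0,0.16,0.056],0]]' && python3 -m pendant '[[[0,0,-0.1],0],[[0,0,-0.2],0],[[0,0,-0.3],0],[[0,0,-0.4],0],[[0,0,-0.5],0],[[0,0,-0.5],0],[[0,0,-0.5],0]]'; python3 -c "
from h import *
s=ctrl.sense();R_=R.from_rotvec(s['orientation']).as_matrix();print(s['eef_pos'],np.degrees(np.arctan2(R_[1,0],R_[0,0])))"
```

```text
time_s: 15.68
eef_pos: [0.6142, -0.1006, 0.1958]
orientation: [-3.141, 0.028, -0.0]
wrist_force: [0.8, -0.4, -2.0]
width: 0.0192
time_s: 16.55
eef_pos: [0.6138, -0.1002, 0.3197]
orientation: [-3.141, 0.027, 0.002]
wrist_force: [1.6, -0.0, -2.5]
width: 0.0193
[ 0.61383086 -0.1002037   0.31967325] -0.9874928677520256
```

```bash
python3 -m pendant '[[[-0.1,-0.2,0],0],[[-0.2,-0.4,0],0],[[-0.3,-0.6,0],0],[[-0.376,-0.73,0],0],[[-0.376,-0.73,0],0],[[-0.376,-0.73,0],0]]' && python3 -m pendant '[[[-0.1,-0.2,0],-0.05],[[-0.2,-0.4,0],-0.1],[[-0.3,-0.6,0],-0.172],[[-0.376,-0.73,0],-0.172],[[-0.376,-0.73,0.1],-0.172],[[-0.376,-0.73,0.25],-0.172],[[-0.376,-0.73,0.4],-0.172],[[-0.376,-0.73,0.467],-0.172],[[-0.376,-0.73,0.467],-0.172],[[-0.376,-0.73,0.467],-0.172]]'
python3 - <<'E'
from h import *
s=ctrl.sense();p,d,K,W=snap("wrist");c=cloud(d,K,W)
Rm=R.from_rotvec(s["orientation"]).as_matrix();yaw=np.arctan2(Rm[1,0],Rm[0,0]);print("yaw",np.degrees(yaw),s["eef_pos"])
q=c-np.array(s["eef_pos"]);ct,st=np.cos(yaw),np.sin(yaw)
h=np.stack([q[...,0]*ct+q[...,1]*st,-q[...,0]*st+q[...,1]*ct,c[...,2]],-1)
for nm,z,x in(("prongs",(.155,.172),(.035,.075)),("bracket",(.155,.172),(.03,.16)),("toe/rod",(.07,.15),(-.02,.02)),("collar",(.175,.186),(-.02,.03))):
    b=h[(h[...,2]>z[0])&(h[...,2]<z[1])&(h[...,0]>x[0])&(h[...,0]<x[1])&(abs(h[...,1])<.05)]
    if len(b): print(nm,len(b),b.min(0).round(4),b.max(0).round(4))
    if nm=="prongs":
        k=b[b[:,0]>.05]; ys=np.sort(k[:,1]); i=np.argmax(np.diff(ys)); print("slot y",ys[i],ys[i+1])
save("w5.png",np.clip(cv2.resize(p,(800,500))*1.4,0,255).astype(np.uint8))
E
```

```text
time_s: 17.3
eef_pos: [0.5231, 0.0834, 0.3195]
orientation: [3.141, -0.027, -0.003]
wrist_force: [-0.4, -0.1, -0.6]
width: 0.0192
time_s: 18.55
eef_pos: [0.434, 0.268, 0.2056]
orientation: [-3.116, -0.395, -0.004]
wrist_force: [-0.4, 0.2, -1.2]
width: 0.0193
yaw 14.4355635550809 [0.4340187  0.26796301 0.20560156]
prongs 2466 [ 0.0372 -0.0188  0.1585] [0.0749 0.0183 0.1705]
slot y -0.006688056097540338 0.006211308741472582
bracket 8134 [ 0.0372 -0.0188  0.1562] [0.1307 0.0184 0.172 ]
toe/rod 269 [-0.0025 -0.005   0.0704] [0.0042 0.0043 0.1497]
collar 71 [ 0.0123 -0.015   0.1828] [0.0149 0.0146 0.186 ]
```

View pics/w5.png

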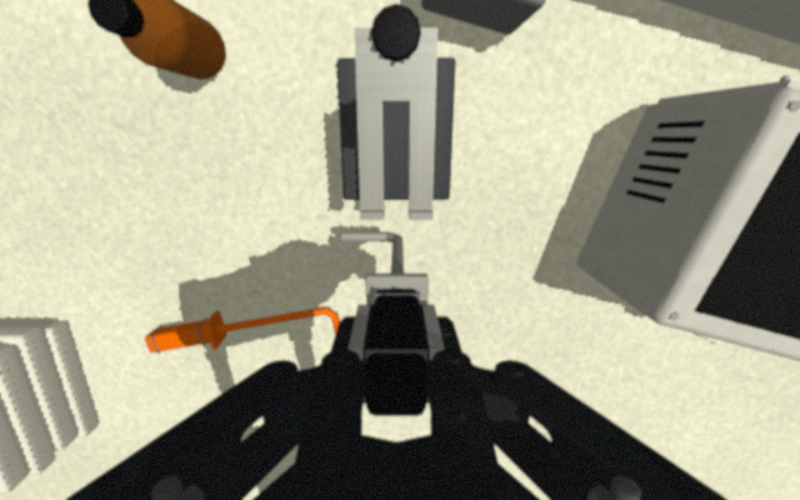

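The hook is aligned with the slot: the slot is centred at -0.2 mm, the rod is at about -0.5 mm, and the prong ends at view px (370..432,215) are 37 mm ahead. I'll insert and lower.

```bash
python3 -m pendant '[[[0.07,0,0],0],[[0.14,0,0],0],[[0.21,0,0],0],[[0.262,0,0],0],[[0.262,0,0],0],[[0.262,0,0],0]]' && python3 -m pendant '[[[0,0,0.02],0],[[0,0,0.04],0],[[0,0,0.056],0],[[0,0,0.064],0],[[0,0,0.068],0],[[0,0,0.068],0],[[0,0,0.068],0]]'
```

```text
time_s: 19.35
eef_pos: [0.4957, 0.2839, 0.2036]
orientation: [3.116, 0.396, -0.002]
wrist_force: [-0.7, -0.1, -1.4]
width: 0.0192
time_s: 20.23
eef_pos: [0.4963, 0.2841, 0.1872]
orientation: [-3.116, -0.396, -0.001]
wrist_force: [-0.6, 0.2, -2.1]
width: 0.0192
```

```bash
python3 -m pendant '[[[0,0,0.002],0],[[0,0,0.004],0],[[0,0,0.004],0]]' && python3 -m pendant '[[[0,0,0.002],0],[[0,0,0.004],0],[[0,0,0.004],0]]'
```

```text
time_s: 20.6
eef_pos: [0.4964, 0.2842, 0.1871]
orientation: [-3.116, -0.396, -0.001]
wrist_force: [-1.8, -0.9, 4.4]
width: 0.0192
time_s: 20.98
eef_pos: [0.4964, 0.2842, 0.1871]
orientation: [-3.116, -0.396, -0.002]
wrist_force: [-4.0, -3.0, 9.5]
width: 0.0193
```

It's seated. I'll ease off 1 mm, open, rise and check.

```bash
python3 -m pendant '[[[0,0,-0.006],0],[[0,0,-0.006],0]]' && python3 -m pendant '[[[0,0,0],0],[[0,0,0],0],[[0,0,0],0],[[0,0,0],0],[[0,0,0],0],[[0,0,0],0],[[0,0,0],0],[[0,0,0],0]]' 1 && python3 -m pendant '[[[0,0,-0.1],0],[[0,0,-0.2],0],[[0,0,-0.3],0],[[0,0,-0.42],0],[[0,0,-0.42],0],[[0,0,-0.42],0],[[0,0,-0.42],0],[[0,0,-0.42],0]]'
python3 - <<'E'
from h import *
p,d,K,W=snap("wrist");c=cloud(d,K,W)
def rect(lo,hi,x,y):
    b=c[(c[...,2]>lo)&(c[...,2]<hi)&(c[...,0]>x[0])&(c[...,0]<x[1])&(c[...,1]>y[0])&(c[...,1]<y[1])]
    r=cv2.minAreaRect(b[:,:2].astype(np.float32)*1000);print(lo,len(b),np.array(r[0]).round(1),np.array(r[1]).round(1),round(r[2],1),"z",np.median(b[:,2]).round(4))
rect(.228,.245,(.47,.53),(.26,.31));rect(.16,.168,(.42,.6),(.22,.35))
p2,d,K,W=snap("scene");c=cloud(d,K,W)
for x in np.arange(.606,.626,.005):
    b=c[(c[...,0]>=x)&(c[...,0]<x+.005)&(abs(c[...,1]+.033)<.006)&(c[...,2]>.05)&(c[...,2]<.12)]
    if len(b):print("lever",x.round(3),len(b),"z",b[:,2].min().round(4),b[:,2].max().round(4))
a=np.hstack([cv2.resize(p,(480,300)),cv2.resize(p2[110:260,275:425],(300,300))]);save("e.png",np.clip(a*1.4,0,255).astype(np.uint8))
E
```

```text
time_s: 21.22
eef_pos: [0.4964, 0.2841, 0.1871]
orientation: [-3.116, -0.396, -0.001]
wrist_force: [-1.9, -1.3, 4.2]
width: 0.0194
time_s: 22.22
eef_pos: [0.4961, 0.2841, 0.1866]
orientation: [-3.117, -0.396, -0.0]
wrist_force: [0.9, 0.2, 0.3]
width: 0.0855
time_s: 23.22
eef_pos: [0.4956, 0.2838, 0.2902]
orientation: [3.116, 0.396, -0.003]
wrist_force: [-0.3, -0.4, -0.6]
width: 0.0856
0.228 680 [496.7 283.5] [19.6 19.4] 14.0 z 0.2333
0.16 1712 [515.5 288.7] [93.5 37. ] 14.5 z 0.1646
lever 0.606 4 z 0.0772 0.0802
lever 0.611 3 z 0.0769 0.0811
lever 0.616 3 z 0.0808 0.0815
lever 0.621 4 z 0.0777 0.0853
```

View pics/e.png

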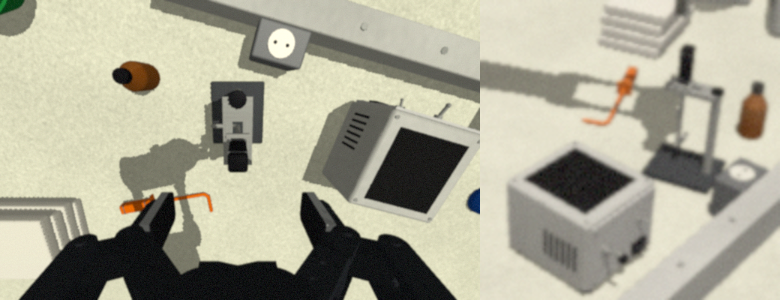

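The hook hangs in the fork with its handle at view px (237,155) and collar on the prongs. It is about 1.5 mm from the fork middle, and its top is at the same height as at the start (0.233). The lever is up, and the selector and bystanders look unchanged.

```bash
python3 -c "
from bench import ctrl
print(ctrl.hand_in())"
```

```text
the job is handed in; nothing more can be done
None
```

The mains toggle is on, the hook is back in the fork of its stand, and the job is handed in at about 23 s of the 67 s allowed. There was no verdict on hand-in, so what follows is from my own last checks.

- **Toggle:** I slid the toe under the lever from the unit's -y side and eased it up in 0.5 mm steps. The wrist read about 3 N of lever force at most (only read at the end of each call), against the 15 N limit, and it faded as the lever snapped over. Depth shows the ball's top about 14 mm higher than before, at z≈0.084 m, where "on" should put it. It was still up after I withdrew.
- **Hook:** The handle is about 1.5 mm from the fork middle. Its top is at 0.233 m, the same height as before I took it. It looks upright, and the gripper is open about 10 cm above the fork, touching nothing.
- **Selector and bystanders:** In the last picture the selector and bottle look unchanged, but I checked them only by eye. The bur block was only partly in view, and the cast was out of view. I carried nothing near either of those two.

No check failed. The fork's place came out 1–2 mm apart from two different measurements of the stand, and seating the hook pressed it onto the prongs with about 10 N.

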